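Turn a laptop circuit board chips-up

ROBOT

A 6-joint arm with a two-finger parallel gripper is mounted at the origin on the work surface. World frame = base frame: x ahead of the robot, y to its left, z up, the work surface at z = 0. Lengths are in mm, angles in degrees, forces in N, time in s.
With the tool pointing down it reaches from about 350 to 850 mm from the base axis. Payload 8.1 kg.
Tool frame: the origin (TCP) lies midway between the tips of the shut fingers; the grasp point (between the pads) lies 19 mm behind it; y points along the fingers, x is the direction in which the jaws open and shut, and the axes are right-handed (so a half turn about y gives the same grasp; the last joint's range is limited). The gripper opens to 85 mm and grips with 20 to 120 N. Pads are 22 mm wide; open, the fingers measure 114 mm over their backs; the gripper's body (76 mm by 85 mm) begins 54 mm behind the grasp point. The pads swing forward as they close: fully open they stand 13 mm farther back than shut.
Start: joints at [-74.336, 7.471, 85.268, -0, 87.261, -4.893], TCP at [210.711, -561.789, 231.292] pointing down, gripper open.
Joint ranges: [-169.43, 169.43], [-51.17, 129.36], [1.28, 143.12], [-76.62, 256.62], [0, 156.53], [-152.29, 152.29]. Speed limits (degrees/s): [136.94, 136.94, 159.86, 180, 180, 180].

INTERFACE

Orientations are given as [roll, pitch, yaw] about the fixed x, y, z axes, in that order (R = Rz(yaw) Ry(pitch) Rx(roll)).
In Python, from bench import r gives the robot as it stands.
- The arm moves only by the tool move_arm, never from a script. Its arguments are lists of equal length, an entry for each row: "linear": the shift along the tool's x, y, z normalised to -1 to 1, where 1 is 300 mm, a list of three; "twist": the turn, a rotation vector about the tool's x, y, z normalised to -1 to 1, where 1 is pi/2 rad, a list of three; "hand": the opening, from -1 (shut) to 1 (fully open). A call has 1 to 12 rows; each row is the pose to reach, as a shift and turn from the pose measured when the call began, along the tool's axes at that moment; what a row does not reach only later rows make up. A row lasts 1/12 s, in which the tool goes at most 41.7 mm and 7.16 degrees, less where a joint would pass 70% of its speed; a pose out of reach is approached as far as the arm can. A call with a number of a shift or a turn outside -1 to 1 is refused whole. A call with a gripper value outside its range is refused whole. The fingers move at their own pace and stop on an object; "force" is the grip in N (left out, the last holds). Time passes only in rows, so rows that repeat a pose let the fingers close. It gives the time, the measured TCP pose, the force and the opening at its end, in the units of the state.
- r.sense(): the state, without advancing time (a new reading comes with each control period).
- r.snapshot(name): name is "side" or "top" or "wrist"; returns a dict with "frame" (384x512x3 uint8, red, green, blue), "range_z" (384x512 float32, mm along the optical axis (not along the pixel's ray), 0 where there is no reading), "intrinsics" (3x3 intrinsics, pixels), "R" (3x3) and "t" (3): a world point X has camera coordinates R X + t; the wrist camera has in their place "hand_eye" (4x4, takes a point from camera to tool coordinates, whose origin is the TCP and whose axes are the tool frame's). Camera axes: x right, y down, z forward; pixel columns grow to the right and rows downward; lengths in mm; the calibration is good to about 2 mm. A picture is of the moment at which its call begins: read the wrist's pose just before it.
- r.hand_in(): hands the job in, once; it reports no verdict.
The state is a dict: "time": time; "joint_pos": joint angles; "qd": joint speeds; "joint_efforts": joint torques, N m; "tool_pos": TCP position; "tcp_rot": TCP orientation; "ft_force": force on the tool from outside, world axes, zero at the start; "wrist_torque": the same for the moment, N m; "finger_gap": finger opening in mm.
Only numpy, scipy, OpenCV 4.12 (cv2) and the standard library are available. Lean on these libraries where they do the work, as an engineer would, in place of code of your own. Each camera call takes 0.05 s, during which the arm holds its last target. There are 200 camera calls.

TASK

The laptop circuit board lies on the blue mat with its chips hidden underneath: pick it up and prop it on the orange sloping rest, let go of it there, then take a new grip and lay it, turned over with the chips facing up, in the middle of the grey foam pad, flat and lengthwise along the pad. Set it down gently, never let it drop or slam down, and leave the other things on the bench where they are.

Things in the scene. Friction and masses are not known exactly. Their poses are not given: they have to be found in the camera images.
- board: circuit board in a black plastic edge frame, a flat slab 100 (x) x 60 (y) x 8 (z) mm, about 90 g; origin at its centre. Its +z face is the bare green solder side (dots only; up at the start), its -z face carries the black, silver and white chips (down at the start). Both faces are flat enough to lie flush; it may be held by its edges or across its 8 mm thickness.
- mat: blue mat fixed to the bench, 160 (x) x 130 (y) x 3 mm, on which the board starts; origin at the centre of its underside (bench height), z up
- pad: grey foam pad fixed to the bench, 160 (x) x 120 (y) x 10 mm, with a yellow outline 112 x 72 mm in its middle; origin at the centre of its underside (bench height), so its top is at z = 10 mm; x is its length, z up
- rest: fixed sloping rest. Steel foot 120 x 90 x 8 mm (x -55..65). Orange plate 62 long, 44 wide, 6 thick, going down towards +x at 50 deg from horizontal (its face looks up and to +x); at its low end a lip 64 wide stands 16 out from the face, square to it. Strut under the plate, x 0..12, 36 wide. Origin: centre of the foot's underside; x horizontal, z up.
- rest_seat (a point): point where the board's centre comes when it lies with a short edge on the lip and a face on the back plate: 50 mm up the slope from the lip and 4 mm off the plate. The board's upper 38 mm then stand free above the plate. Axes as rest.
- rest_lip (a point): middle of the inner corner between back plate and lip (30 mm above the bench). Axes as rest.
- ram_a: green memory module lying flat, 30 x 67 x 4 mm, leave alone; origin under its centre
- ram_b: second green memory module lying flat, 30 x 67 x 4 mm, leave alone; origin under its centre
- driver: screwdriver with blue handle, 150 mm long, lying; leave alone
- dish: steel screw dish, 64 mm across, 22 mm high, leave alone; origin under its centre
- spudger: yellow plastic prying bar lying flat, 12 x 130 x 6 mm, leave alone; origin under its centre
- mug: white mug, 80 mm across, 90 mm high, handle at its +y, leave alone; origin under its centre
Not all that is in view belongs to the job. What is shaped like the board but yellow is not meant.

How it is judged (in metres and radians):
On the way:
1. the board lies propped on the sloping rest (its centre within 30 mm of the seat point), let go by the robot (distance between board and rest_seat below 0.03 m and contact force between each of the arm, the fingers and board below 0.05 N and linear speed of board below 0.02 m/s), for 0.3 s.
At the end, for the whole second after the job is handed in: the board lies still and flat (within 8 degrees) on the grey pad with its chip side up, its centre within 30 mm of the pad's middle and its length within 20 degrees of the pad's length (angle between board's own z axis and vertical above 3 rad and horizontal distance between board and pad below 0.03 m and angle between the x axis of board and the x axis of pad, either way round below 0.35 rad and height (world z) of board below 0.019 m and linear speed of board below 0.01 m/s); the robot touches nothing.
It fails at once if the board is dropped or slams down (faster than 0.6 m/s while out of the fingers) (linear speed of board above 0.6 m/s and contact force between the fingers and board below 0.05 N).
It fails at once if one of the other loose things (memory modules, screwdriver, screw dish, prying bar, mug) is moved more than 30 mm (distance of any of ram_a, ram_b, driver, dish, spudger, mug from where it was at the start of the episode above 0.03 m).
It also fails if it takes over 64 s, if anything falls off the work surface, if the arm or the gripper's body presses on something with over 40 N, if the wrist force passes 120 N, or if a joint passes its speed limit or range.

## Working session

There is one attempt and no reset: what is moved stays moved. The work goes in short steps, Python scripts to look and compute and a tool call to move; the robot and the scene stay as the last step left them, time stands still between calls to the robot, and variables do not carry over. Pictures are saved under pics/ and viewed, on a budget of 10 in all, crops included, one or two more only if the job needs it, and the job is handed in when it is done.

Besides the shell and the picture viewer there is one more tool, called after "Request:" by a JSON object that holds its "method" and its "body". move_arm: Moves the arm, as the interface text tells. Scaled input: -1 to 1 covers 300 mm each way for a shift and pi/2 rad each way for a turn. Its arguments: {"type":"object","properties":{"linear":{"type":"array","items":{"type":"array","items":{"type":"number","minimum":-1,"maximum":1}}},"twist":{"type":"array","items":{"type":"array","items":{"type":"number","minimum":-1,"maximum":1}}},"hand":{"type":"array","items":{"type":"number"}},"force":{"type":"number"}},"required":["linear","twist","hand"]}

```bash
ls; mkdir -p pics; python3 - <<'E'
from bench import r
import cv2,numpy as np
print(r.sense())
a=r.snapshot("top");b=r.snapshot("side")
np.savez("s0.npz",**{f"t_{k}":v for k,v in a.items()},**{f"s_{k}":v for k,v in b.items()})
for k in a: 
  if k not in("frame","range_z"): print(k,a[k],b[k])
cv2.imwrite("pics/top0.png",a["frame"][:,:,::-1]); cv2.imwrite("pics/side0.png",b["frame"][:,:,::-1])
E
```

```text
pics
{'time': 0.0, 'joint_pos': array([-7.43356438e+01,  7.51612941e+00,  8.53299342e+01,  1.56743831e-03,
        8.72589368e+01, -4.89276737e+00]), 'qd': array([-0.05790809, -0.04503624,  0.04518634, -0.04457777,  0.04968747,
       -0.03992236]), 'joint_efforts': array([ 4.37448443e-04, -5.69396496e+01, -5.00555241e+01, -4.04028742e-04,
        1.45590454e-02, -6.20222158e-05]), 'tool_pos': array([ 210.57195533, -561.26104044,  230.22748037]), 'tcp_rot': array([-89.98948459,   0.1044842 , -69.44294324]), 'ft_force': array([-0.33157232,  0.65402761,  0.34939035]), 'wrist_torque': array([-0.02321845, -0.00595886, -0.00867715]), 'finger_gap': 85.57333039069027}
intrinsics [[430.92516092   0.         253.25551803]
 [  0.         430.92516092 192.9910102 ]
 [  0.           0.           1.        ]] [[391.14554002   0.         252.12792098]
 [  0.         391.14554002 190.04250372]
 [  0.           0.           1.        ]]
R [[ 0.05040504 -0.99870708 -0.00659577]
 [-0.97730891 -0.04796249 -0.20631744]
 [ 0.20573434  0.01684555 -0.97846288]] [[ 0.99539494 -0.09560768 -0.00693386]
 [-0.05249229 -0.48312578 -0.87397599]
 [ 0.08020889  0.87031526 -0.48591963]]
t [ -16.95371751  540.71972198 1019.82244042] [-526.59633706   93.65917533  961.76713508]
```

View pics/top0.png

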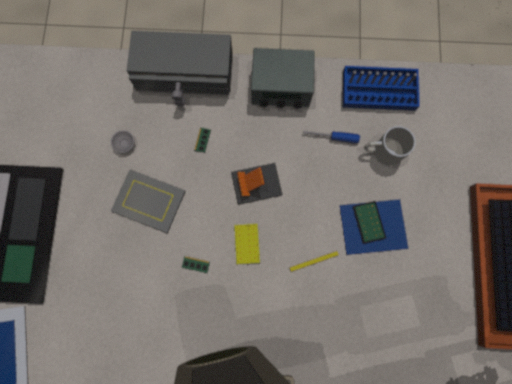

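View pics/side0.png

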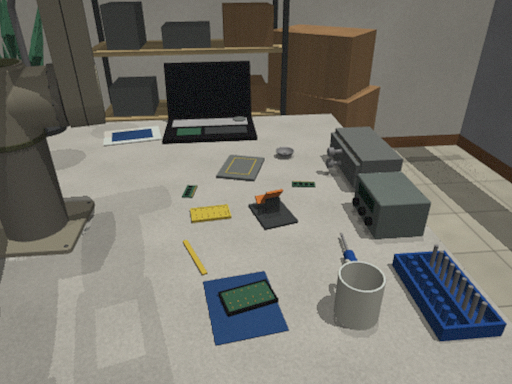

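The top view shows these candidates:
- Board: green in a black frame on the blue mat, (369,222).
- Yellow board-shaped decoy, (247,244).
- RAM modules, (203,140) and (196,265).
- Green laptop patch, (18,264).

I choose (369,222). The rest is at (255,183), the pad at (150,200).

```bash
cat > h.py <<'E'
import numpy as np,cv2
from scipy.spatial.transform import Rotation as Ro
def cloud(d,K,R,t):
    v,u=np.mgrid[:d.shape[0],:d.shape[1]]
    P=np.stack([(u-K[0,2])/K[0,0]*d,(v-K[1,2])/K[1,1]*d,d],-1)
    return (P-t)@R   # R^T (P-t)
def rect(P):  # P Nx2 -> centre,size,angle of long axis
    (c,s,a)=cv2.minAreaRect(P.astype(np.float32))
    if s[0]<s[1]: s=s[::-1]; a+=90
    return np.round(c,1),np.round(s,1),round((a+90)%180-90,1)
E
python3 - <<'E'
from h import *
z=np.load("s0.npz")
for c in "ts":
  X=cloud(z[c+"_range_z"],z[c+"_intrinsics"],z[c+"_R"],z[c+"_t"]);f=z[c+"_frame"]
  hsv=cv2.cvtColor(f,cv2.COLOR_RGB2HSV);H,S,V=[hsv[...,i].astype(int) for i in range(3)]
  def comp(m,u,v,n):
    m=cv2.morphologyEx(m.astype(np.uint8),cv2.MORPH_CLOSE,np.ones((3,3)))
    k,l,st,ct=cv2.connectedComponentsWithStats(m)
    w=np.zeros_like(m);w[v-6:v+7,u-6:u+7]=1
    ids=np.bincount(l[(w>0)&(l>0)],minlength=2)
    i=ids.argmax();P=X[l==i]; P=P[np.isfinite(P).all(1)]
    print(c,n,len(P),*rect(P[:,:2]),"z",np.round(np.percentile(P[:,2],[2,50,98]),1))
    return P
  pts={"t":dict(board=(369,222),mat=(347,230),pad=(150,200),rest=(252,182)),"s":dict(board=(248,297),mat=(240,325),pad=(240,166),rest=(268,197))}[c]
  comp((H>45)&(H<88)&(S>60),*pts["board"],"board")
  comp((H>105)&(H<125)&(S>110),*pts["mat"],"mat")
  comp((H<13)&(S>150)&(V>60),*pts["rest"],"orange")
  for n in("pad","rest"):
    u,v=pts[n];print(n,hsv[v,u],X[v,u])
    x0=X[v,u]
    near=np.hypot(X[...,0]-x0[0],X[...,1]-x0[1])<130
    if n=="pad": comp(near&(X[...,2]>6)&(X[...,2]<16),u,v,"pad")
    else: comp(near&(V<95)&(X[...,2]<25),u,v+(12 if c=="t" else 20),"foot")
  if c=="t": print("bench z",np.median(X[280:300,60:160,2]))
I=z["t_frame"]; a=cv2.resize(I[160:260,330:420],None,fx=4,fy=4,interpolation=3);b=cv2.resize(I[150:250,210:300],None,fx=4,fy=4,interpolation=3)
cv2.imwrite("pics/crop0.png",np.hstack([a,b])[:,:,::-1])
E
```

```text
t board 752 [ 433.  -153.9] [356.5  96.7] -67.2 z [ 6.6 10.7 15. ]
t mat 1996 [ 445.5 -186.1] [412.5 141.2] -73.6 z [-0.7  3.7  9.9]
t orange 468 [465.3  -6.8] [284.9  62.2] 12.8 z [11.5 43.3 78. ]
pad [ 0  3 97] [518.83673278 278.1992431   10.04737342]
t pad 2786 [466.8 163.7] [432.3 134.8] 66.7 z [ 6.4 10.9 15.2]
rest [ 12 197 123] [569.70204733  14.59407305  52.97520996]
t foot 1025 [477.6 -22.3] [297.7 119.2] 15.3 z [ 0.8  8.4 13.9]
bench z 0.8786300174822947
s board 1040 [ 491.6 -292.4] [96.7 59.9] 16.2 z [ 6.3  8.2 10.4]
s mat 3013 [ 497.8 -528.9] [617.9 138. ] -85.7 z [-0.7  1.2  3.4]
s orange 121 [ 515.4 -349.1] [993.7  66. ] 81.0 z [26.  56.7 74.7]
pad [ 53   9 112] [517.63668786 286.17264622   5.7617488 ]
s pad 828 [ 456.7 -231.9] [1212.1  143.7] 82.8 z [5.2 7.4 9.7]
rest [ 12 161  73] [569.688738     1.91538377  51.86407823]
s foot 812 [ 548.2 -395.3] [906.5 118.6] 85.3 z [ 0.6  5.8 22.7]
```

View pics/crop0.png

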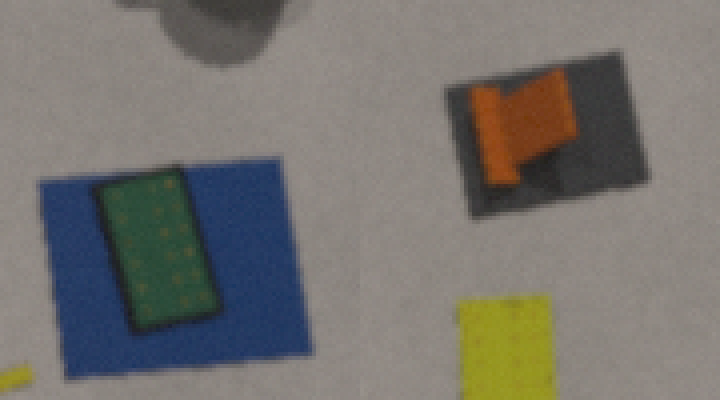

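The crop confirms it: green dotted face, black frame, on the mat. The rest's lip is on the left, so it slopes down towards world +y. The zero-depth pixels spoiled the fits, so I'll filter them out.

```bash
python3 - <<'E'
from h import *
z=np.load("s0.npz")
c="t"
d=z[c+"_range_z"];X=cloud(d,z[c+"_intrinsics"],z[c+"_R"],z[c+"_t"]);f=z[c+"_frame"]
hsv=cv2.cvtColor(f,cv2.COLOR_RGB2HSV);H,S,V=[hsv[...,i].astype(int) for i in range(3)]
K,R,t=[z[c+"_"+k] for k in("intrinsics","R","t")]
def px2w(u,v,zw):
    r=R.T@np.stack([(u-K[0,2])/K[0,0],(v-K[1,2])/K[1,1],np.ones_like(u,dtype=float)]);o=-R.T@t
    return (o[:,None]+r*((zw-o[2])/r[2])).T
def sel(m,u,v,w=45):
    b=np.zeros_like(m);b[v-w:v+w,u-w:u+w]=1
    m=cv2.morphologyEx((m&b).astype(np.uint8),cv2.MORPH_CLOSE,np.ones((3,3)))
    k,l,st,_=cv2.connectedComponentsWithStats(m);return l==1+st[1:,4].argmax()
def fit(m,zw,n):
    v,u=np.nonzero(m);print(n,m.sum(),*rect(px2w(u.astype(float),v.astype(float),zw)[:,:2]),'zmed',np.median(X[m&(d>0)][:,2]))
fit(sel((H>45)&(H<88)&(S>60),369,222,24),11,"board(green)")
fit(sel((H>100)&(H<125)&(S>110)|((H>45)&(H<88)&(S>60)),374,228),3,"mat+board")
fit(sel((S<25)&(V<115)&(V>75),150,200,40)|sel((H>22)&(H<32)&(S>60),150,200,30),10,"pad")
fit(sel((H>20)&(H<35)&(S>60),150,200,30),10,"padoutline")
o=sel((H<14)&(S>150),253,182,24)
fit(o|sel((S<50)&(V<80),257,183,32),8,"foot")
P=X[o&(d>0)];P=P[P[:,2]>12]
for lo,hi in((15,35),(35,45),(45,60),(60,90)):
    q=P[(P[:,2]>lo)&(P[:,2]<hi)];print(lo,len(q),q.mean(0))
for n,(u,v) in dict(mug=(398,143),driver=(345,137),spud=(314,262),yel=(247,244),rama=(203,140),ramb=(196,265),dish=(123,143)).items(): print(n,px2w(np.array([u]),np.array([v]),3)[0].round())
E
```

```text
board(green) 752 [ 490.  -290.3] [94.7 54.4] 15.6 zmed 10.650687084759607
mat+board 2880 [ 479.4 -302. ] [155.2 125.1] -81.5 zmed 4.861394739339885
pad 1729 [516.1 283.1] [163.3 122.7] 71.8 zmed 10.641989964176222
padoutline 303 [518.5 285.1] [117.3  78.3] 71.9 zmed 11.147762893942431
foot 1307 [576.5   4.3] [116.8  88.3] -74.6 zmed 10.084880040904554
15 94 [569.47436251  32.43418289  31.70409631]
35 147 [570.06135302  34.70280855  39.20400781]
45 90 [575.45028721  13.70464586  52.60462607]
60 131 [579.57950802  -0.98274403  70.00145336]
mug [ 708. -370.    3.]
driver [ 718. -228.    3.]
spud [ 381. -152.    3.]
yel [418.  20.   3.]
rama [691. 154.   3.]
ramb [359. 147.   3.]
dish [672. 368.   3.]
```

```bash
cat >> h.py <<'E'
def pose():
    from bench import r
    s=r.sense();return np.array(s["tool_pos"]),Ro.from_euler("xyz",s["tcp_rot"],degrees=True),s
def axes(x,y):  # tool x (jaw) and y (approach) in world -> rotation
    y=np.array(y,float);y/=np.linalg.norm(y);x=np.array(x,float);x-=y*(x@y);x/=np.linalg.norm(x)
    return Ro.from_matrix(np.stack([x,y,np.cross(x,y)],1))
def hd(a,el=0):
    a,el=np.radians([a,el]);return np.array([np.cos(a)*np.cos(el),np.sin(a)*np.cos(el),np.sin(el)])
def go(p,R,src=None,log=True):
    p0,R0,s=pose()
    if src: p0,R0=src
    L=R0.inv().apply(np.array(p)-p0)/300;T=(R0.inv()*R).as_rotvec()/(np.pi/2)
    print("linear",L.round(4).tolist(),"twist",T.round(4).tolist())
    if log: open("log.txt","a").write(repr([s["joint_pos"].tolist(),s["tool_pos"].tolist(),s["tcp_rot"].tolist()])+"\n"); print(s["time"],s["tool_pos"].round(1),s["tcp_rot"].round(1),"q",s["joint_pos"].round(1),"F",s["ft_force"].round(1),s["finger_gap"].round(1))
E
python3 - <<'E'
from h import *
go([490,-291,150],axes(hd(-74),[0,0,-1]))
E
```

```text
linear [-0.5161, 0.2689, 1.1884] twist [-0.0001, 0.0506, -0.0011]Traceback (most recent call last):
  File "<stdin>", line 2, in <module>
  File "h.py", line 24, in go
    if log: open("log.txt","a").write(repr([s["joint_pos"].tolist(),s["tool_pos"].tolist(),s["tcp_rot"].tolist()])+"\n"); print(s["time"],s["tool_pos"].round(1),s["tcp_rot"].round(1),"q",s["joint_pos"].round(1),"F",s["ft_force"].round(1),s["finger_gap"].round(1))
                                                                                                                                                                                                                                              ^^^^^^^^^^^^^^^^^^^^^
AttributeError: 'float' object has no attribute 'round'
```

Request:
{"method": "move_arm", "body": {"linear": [[-0.25,0.05,0.6],[-0.25,0.05,0.6],[-0.25,0.05,0.6],[-0.25,0.05,0.6],[-0.25,0.05,0.6],[-0.25,0.05,0.6]], "twist": [[0,0.05,0],[0,0.05,0],[0,0.05,0],[0,0.05,0],[0,0.05,0],[0,0.05,0]], "hand": [0.7,0.7,0.7,0.7,0.7,0.7]}}

```text
time: 0.6
tool_pos: [356.1, -423.5, 214.4]
tcp_rot: [-89.9, 0.2, -73.7]
ft_force: [-0.5, 0.6, -0.6]
finger_gap: 72.7
```

```bash
sed -i 's/s\["finger_gap"\].round(1)/round(s["finger_gap"],1)/' h.py; python3 - <<'E'
from h import *
go([490,-291,150],axes(hd(-74),[0,0,-1]))
E
```

```text
linear [-0.2975, 0.2167, 0.552] twist [-0.0009, 0.0036, -0.0028]
0.6 [ 356.1 -423.5  214.4] [-89.9   0.2 -73.7] q [-55.4   0.9  93.9   0.2  85.4  18.3] F [-0.5  0.6 -0.6] 72.7
```

Request:
{"method": "move_arm", "body": {"linear": [[-0.298,0.217,0.552],[-0.298,0.217,0.552],[-0.298,0.217,0.552],[-0.298,0.217,0.552],[-0.298,0.217,0.552],[-0.298,0.217,0.552],[-0.298,0.217,0.552]], "twist": [[0,0.003,0],[0,0.003,0],[0,0.003,0],[0,0.003,0],[0,0.003,0],[0,0.003,0],[0,0.003,0]], "hand": [0.7,0.7,0.7,0.7,0.7,0.7,0.7]}}

```text
time: 1.18
tool_pos: [490.1, -289.0, 148.3]
tcp_rot: [-90.0, 0.4, -73.7]
ft_force: [-0.7, -1.4, 0.5]
finger_gap: 72.8
```

```bash
python3 - <<'E'
from h import *
from bench import r
p,R,s=pose(); w=r.snapshot("wrist"); f=w["frame"];d=w["range_z"];M=w["hand_eye"]
print(M.round(2))
v,u=np.mgrid[:384,:512];K=w["intrinsics"]
P=np.stack([(u-K[0,2])/K[0,0]*d,(v-K[1,2])/K[1,1]*d,d],-1)@M[:3,:3].T+M[:3,3]
X=R.apply(P.reshape(-1,3)).reshape(P.shape)+p
hsv=cv2.cvtColor(f,cv2.COLOR_RGB2HSV)
m=(hsv[...,0]>45)&(hsv[...,0]<88)&(hsv[...,1]>60)&(d>0)&(X[...,2]>5)&(X[...,2]<20)
m=cv2.morphologyEx(m.astype(np.uint8),cv2.MORPH_OPEN,np.ones((3,3)))>0
print(m.sum(),*rect(X[m][:,:2]),np.median(X[m][:,2]))
cv2.imwrite("pics/w1.png",f[:,:,::-1])
go([490,-291,60],axes(hd(-74),[0,0,-1]))
E
```

```text
[[   1.      0.     -0.      0.79]
 [   0.     -0.3     0.95 -142.41]
 [   0.     -0.95   -0.3    75.74]
 [   0.      0.      0.      1.  ]]
5485 [ 489.8 -291.1] [93.2 53.8] 15.1 9.890225255977356
linear [0.0037, 0.2973, 0.0004] twist [0.0, 0.0018, -0.0033]
1.2333 [ 489.7 -290.4  149.2] [-90.    0.3 -73.8] q [-36.    6.   95.6   0.2  78.7  37.9] F [0.5 0.3 0.2] 72.7
```

View pics/w1.png

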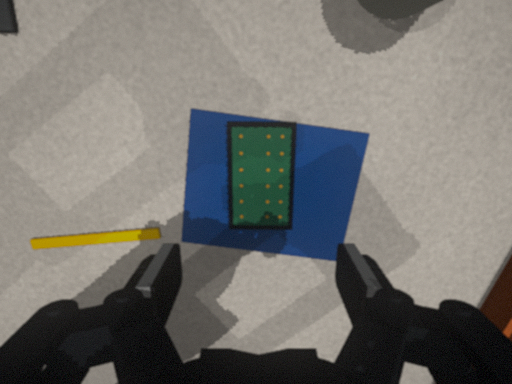

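Board (262,175) sits squarely between the fingers; measured centre is (489.8,-291.1) at 15°. Descending.

Request:
{"method": "move_arm", "body": {"linear": [[0.001,0.12,-0.001],[0.001,0.25,-0.001],[0.001,0.38,-0.001],[0.001,0.43,-0.001],[0.001,0.46,-0.001],[0.001,0.48,-0.001],[0.001,0.492,-0.001],[0.001,0.5,-0.001],[0.001,0.5,-0.001]], "twist": [[0,0.008,0],[0,0.008,0],[0,0.008,0],[0,0.008,0],[0,0.008,0],[0,0.008,0],[0,0.008,0],[0,0.008,0],[0,0.008,0]], "hand": [0.7,0.7,0.7,0.7,0.7,0.7,0.7,0.7,0.7]}}

```text
time: 1.98
tool_pos: [490.1, -291.0, 0.5]
tcp_rot: [-89.9, 0.2, -74.6]
ft_force: [-0.6, 0.5, 0.5]
finger_gap: 72.5
```

```bash
python3 - <<'E'
from h import *
from bench import r
go([489.8,-291,-1],axes(hd(-74.7),[0,0,-1]))
p,R,s=pose(); w=r.snapshot("wrist"); cv2.imwrite("pics/w2.png",w["frame"][:,:,::-1])
E
```

```text
linear [-0.0004, 0.0051, -0.001] twist [-0.0009, 0.0012, -0.0022]
1.9833 [ 490.1 -291.     0.5] [-89.9   0.2 -74.6] q [-36.   16.3 100.8   0.2  63.   38.5] F [-0.6  0.5  0.5] 72.5
```

View pics/w2.png

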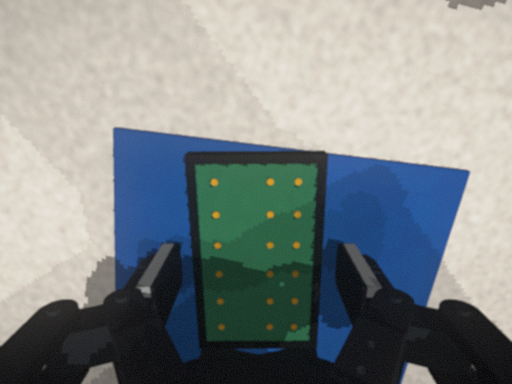

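The fingers straddle the board at mid-length, (168,280) and (352,280), with no contact. Closing.

Request:
{"method": "move_arm", "body": {"linear": [[0,0.003,0],[0,0.003,0],[0,0.003,0],[0,0.003,0],[0,0.003,0],[0,0.003,0],[0,0.003,0]], "twist": [[0,0,0],[0,0,0],[0,0,0],[0,0,0],[0,0,0],[0,0,0],[0,0,0]], "hand": [0.1,0.1,0.1,0.1,0.1,0.1,0.1], "force": 50}}

```text
time: 2.62
tool_pos: [491.3, -291.7, 1.6]
tcp_rot: [-89.8, 0.1, -74.6]
ft_force: [-1.8, 0.3, 5.8]
finger_gap: 57.8
```

Request:
{"method": "move_arm", "body": {"linear": [[0,-0.03,0],[0,-0.08,0],[0,-0.2,0],[0,-0.3,0],[0,-0.45,0],[0,-0.55,0],[0,-0.55,0]], "twist": [[0,0,0],[0,0,0],[0,0,0],[0,0,0],[0,0,0],[0,0,0],[0,0,0]], "hand": [0.1,0.1,0.1,0.1,0.1,0.1,0.1]}}

```text
time: 3.2
tool_pos: [495.0, -294.8, 177.3]
tcp_rot: [-89.3, -0.6, -74.5]
ft_force: [0.9, -0.7, 0.4]
finger_gap: 57.8
```

```bash
python3 - <<'E'
from h import *
from bench import r
from scipy.optimize import least_squares
go([489.8,-291,160],axes(hd(-74.7),[0,0,-1]))
p,R,s=pose()
w=r.snapshot("wrist"); cv2.imwrite("pics/w3.png",w["frame"][:,:,::-1])
# FK model fit (serial, spherical wrist, lateral offset)
D=[eval(l) for l in open("log.txt")]
def rot(a,ax): return Ro.from_euler(ax,a,degrees=True)
def fk(q,m):
    h,a1,L2,e,L3,o,Lt=m
    R=rot(q[0],"z");p=np.array([0,0,h])+R.apply([a1,o,0])
    R=R*rot(q[1],"y");p=p+R.apply([0,0,L2])
    R=R*rot(q[2],"y");p=p+R.apply([e,0,L3])
    R=R*rot(q[3],"z")*rot(q[4],"y");p=p+R.apply([0,0,Lt])
    R=R*rot(q[5],"z");return p,R
g=lambda m:np.concatenate([fk(q,m)[0]-np.array(t) for q,t,_ in D]+[0.01*(np.array(m)-x0)])
x0=np.array([200,0,380,0,350,51,250.])
S=least_squares(g,x0);print(S.x.round(1),np.abs(S.fun[:3*len(D)]).max())
for q,t,o in D[-1:]: print(fk(q,S.x)[1].inv()*Ro.from_euler("xyz",o,degrees=True)).as_matrix().round(2) if 0 else print((fk(q,S.x)[1].inv()*Ro.from_euler("xyz",o,degrees=True)).as_matrix().round(2))
E
```

```text
linear [-0.0175, 0.0572, -0.0139] twist [-0.0078, 0.0018, 0.0066]
3.2 [ 495.  -294.8  177.3] [-89.3  -0.6 -74.5] q [-36.    4.7  93.9   0.2  80.5  38.5] F [ 0.9 -0.7  0.4] 57.8
[2.703e+02 2.000e-01 3.682e+02 6.120e+01 5.533e+02 5.130e+01 3.165e+02] 0.5799377258375102
[[-1.  0.  0.]
 [ 0.  0.  1.]
 [ 0.  1. -0.]]
```

View pics/w3.png

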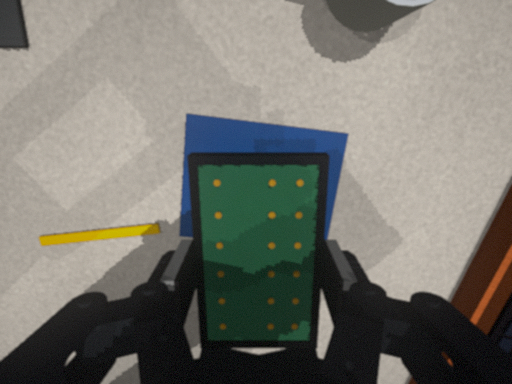

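Board held, gap 57.8 mm. Next: check reachability of the later poses with the fitted model.

```bash
cat > ik.py <<'E'
from h import *
from scipy.optimize import least_squares
D=[eval(l) for l in open("log.txt")]
def rot(a,ax): return Ro.from_euler(ax,a,degrees=True)
C=Ro.from_matrix([[-1,0,0],[0,0,1],[0,1,0]])
def fk(q,m):
    h,a1,L2,e,L3,o,Lt=m
    R=rot(q[0],"z");p=np.array([0,0,h])+R.apply([a1,o,0])
    R=R*rot(q[1],"y");p=p+R.apply([0,0,L2])
    R=R*rot(q[2],"y");pe=p.copy();p=p+R.apply([e,0,L3]);pw=p.copy()
    R=R*rot(q[3],"z")*rot(q[4],"y");p=p+R.apply([0,0,Lt])
    return p,R*rot(q[5],"z")*C,pe,pw
x0=np.array([250,0,380,0,380,51,280.])
g=lambda m:np.concatenate([fk(q,m)[0]-np.array(t) for q,t,_ in D]+[0.01*(np.array(m)-x0)])
m=least_squares(g,x0).x
LO=np.array([-169.43,-51.17,1.28,-76.62,0,-152.29]);HI=np.array([169.43,129.36,143.12,256.62,156.53,152.29])
def ik(p,R,q0):
    best=[]
    for s in [q0]+[np.array(q0)+d for d in ([0,0,0,60,20,-60],[0,0,0,-60,20,60],[0,0,0,100,0,90],[0,0,0,120,0,-100],[0,0,0,-70,0,-90],[0,0,0,180,0,180],[0,0,0,180,0,-180])]:
        f=lambda q:np.concatenate([(fk(q,m)[0]-p)/5,(fk(q,m)[1].inv()*R).as_rotvec()*60])
        S=least_squares(f,np.clip(s,LO+1,HI-1),bounds=(LO,HI))
        if S.cost<1 and not any(np.abs(S.x-b).max()<3 for b in best): best.append(S.x)
    return best
E
python3 - <<'E'
from ik import *
print(m.round(0))
q0=pose()[2]["joint_pos"]
S=np.array([576.8,3.3,70.9])
def show(n,p,R):
    for b in ik(p,R,q0): print(n,b.round(0),"elbow",fk(b,m)[2].round(),"wrist",fk(b,m)[3].round())
for x in(15.4,195.4): show(f"rest x{x}",S+5.4*hd(-74.6,-40),axes(hd(x),hd(-74.6,-40)))
G=np.array([585,-25,95])
for al in (30,40,50,60):
  for x in(15.4,195.4): show(f"regrip al{al} x{x}",G,axes(hd(x),hd(105.4,al-50)))
pad=np.array([517,284,25])
for al in (30,40,50,60):
  for h in(71.8,-108.2):
    for x in(h-90,h+90): show(f"place al{al} head{h} x{x}",pad-25*hd(h),axes(hd(x),hd(h,-al)))
E
```

```text
[287.   0. 368.  61. 553.  51. 333.]
rest x15.4 [ 20.  21. 102. -53.  73.  29.] elbow [104.  94. 631.] wrist [510. 245. 282.]
rest x195.4 [  20.   21.  102.  -53.   73. -151.] elbow [104.  94. 631.] wrist [510. 245. 282.]
regrip al30 x15.4 [-30.  50.  68.  47. 115. -47.] elbow [270. -97. 523.] wrist [ 668. -327.  209.]
regrip al30 x195.4 [-30.  50.  68.  47. 115. 133.] elbow [270. -97. 523.] wrist [ 668. -327.  209.]
regrip al40 x15.4 [-31.  57.  64.  53. 121. -46.] elbow [ 291. -114.  489.] wrist [ 672. -341.  153.]
regrip al40 x195.4 [-31.  57.  64.  53. 121. 134.] elbow [ 291. -114.  489.] wrist [ 672. -341.  153.]
regrip al50 x15.4 [-31.  63.  60.  60. 127. -44.] elbow [ 308. -126.  453.] wrist [ 673. -346.   95.]
regrip al50 x195.4 [-31.  63.  60.  60. 127. 136.] elbow [ 308. -126.  453.] wrist [ 673. -346.   95.]
regrip al60 x15.4 [-31.  69.  57.  67. 132. -41.] elbow [ 322. -133.  417.] wrist [ 672. -341.   37.]
regrip al60 x195.4 [-31.  69.  57.  67. 132. 139.] elbow [ 322. -133.  417.] wrist [ 672. -341.   37.]
place al30 head71.8 x-18.200000000000003 [ -9.  14. 124.  75.  6
[... 861 characters left out ...]
l50 head71.8 x-18.200000000000003 [  1.   5. 121.  51.  52. -13.] elbow [ 30.  52. 654.] wrist [442.  57. 280.]
place al50 head-108.2 x-198.2 [  37.   50.   60.  -22.  104. -123.] elbow [193. 210. 526.] wrist [592. 511. 280.]
place al50 head-108.2 x-18.200000000000003 [ 37.  50.  60. -22. 104.  57.] elbow [193. 210. 526.] wrist [592. 511. 280.]
place al60 head71.8 x-18.200000000000003 [  6.   4. 117.  36.  51.   3.] elbow [ 20.  54. 654.] wrist [457. 102. 313.]
place al60 head-108.2 x-198.2 [  35.   41.   69.  -17.   94. -124.] elbow [169. 181. 564.] wrist [577. 466. 313.]
place al60 head-108.2 x-18.200000000000003 [ 35.  41.  69. -17.  94.  56.] elbow [169. 181. 564.] wrist [577. 466. 313.]
```

```bash
python3 - <<'E'
from h import *
p,R,s=pose()
T=axes(hd(15.4),hd(-74.6,-40))
n=hd(105.4,40)
pre=np.array([576.8,3.3,70.9])-5.4*n+70*n+[0,0,40]
dR=(R.inv()*T).as_rotvec();print(np.degrees(np.linalg.norm(dR)),pre)
mid=R*Ro.from_rotvec(dR*0.5);pm=np.array([550,-110,250])
go(pm,mid); go(pre,T,src=(pm,mid),log=False)
E
```

```text
100.2979129819677 [563.65856489  51.00967929 152.42407959]
linear [-0.5397, -0.2556, 0.3462] twist [-0.2176, -0.4668, -0.2127]
3.25 [ 493.9 -294.1  173.5] [-89.4  -0.4 -74.5] q [-36.    4.8  94.2   0.2  80.3  38.5] F [-0.   0.5 -1.6] 57.9
linear [-0.2819, 0.0463, 0.5606] twist [-0.2176, -0.4668, -0.2127]
```

Request:
{"method": "move_arm", "body": {"linear": [[-0.1,-0.2,0.05],[-0.2,-0.25,0.1],[-0.4,-0.256,0.2],[-0.54,-0.256,0.346],[-0.54,-0.256,0.346],[-0.54,-0.256,0.346],[-0.54,-0.256,0.346],[-0.54,-0.256,0.346],[-0.54,-0.256,0.346],[-0.54,-0.256,0.346]], "twist": [[-0.03,-0.06,-0.03],[-0.06,-0.13,-0.06],[-0.12,-0.26,-0.12],[-0.17,-0.37,-0.17],[-0.218,-0.467,-0.213],[-0.218,-0.467,-0.213],[-0.218,-0.467,-0.213],[-0.218,-0.467,-0.213],[-0.218,-0.467,-0.213],[-0.218,-0.467,-0.213]], "hand": [0.1,0.1,0.1,0.1,0.1,0.1,0.1,0.1,0.1,0.1]}}

```text
time: 4.08
tool_pos: [549.4, -110.4, 249.6]
tcp_rot: [-114.8, -10.8, -29.7]
ft_force: [-1.0, -0.2, -1.4]
finger_gap: 57.6
```

```bash
python3 - <<'E'
from h import *
T=axes(hd(15.4),hd(-74.6,-40))
go([563.7,51,152.4],T)
E
```

```text
linear [-0.2818, 0.045, 0.5614] twist [-0.2178, -0.4683, -0.2142]
4.0833 [ 549.4 -110.4  249.6] [-114.8  -10.8  -29.7] q [  0.2   4.   91.2 -26.6  88.9  33.8] F [-1.  -0.2 -1.4] 57.6
```

Request:
{"method": "move_arm", "body": {"linear": [[-0.05,-0.03,0.08],[-0.1,-0.02,0.2],[-0.2,0,0.35],[-0.282,0.045,0.561],[-0.282,0.045,0.561],[-0.282,0.045,0.561],[-0.282,0.045,0.561],[-0.282,0.045,0.561],[-0.282,0.045,0.561],[-0.282,0.045,0.561],[-0.282,0.045,0.561]], "twist": [[-0.03,-0.06,-0.03],[-0.06,-0.13,-0.06],[-0.12,-0.26,-0.12],[-0.17,-0.37,-0.17],[-0.218,-0.468,-0.214],[-0.218,-0.468,-0.214],[-0.218,-0.468,-0.214],[-0.218,-0.468,-0.214],[-0.218,-0.468,-0.214],[-0.218,-0.468,-0.214],[-0.218,-0.468,-0.214]], "hand": [0.1,0.1,0.1,0.1,0.1,0.1,0.1,0.1,0.1,0.1,0.1]}}

```text
time: 5.0
tool_pos: [564.7, 49.9, 154.0]
tcp_rot: [-139.9, -0.3, 15.0]
ft_force: [0.1, -0.3, -0.9]
finger_gap: 58.0
```

```bash
cat > wr.py <<'E'
from h import *
from bench import r
def wrist(name=None):
    p,R,s=pose(); w=r.snapshot("wrist"); f=w["frame"];d=w["range_z"];M=w["hand_eye"];K=w["intrinsics"]
    v,u=np.mgrid[:384,:512]
    P=np.stack([(u-K[0,2])/K[0,0]*d,(v-K[1,2])/K[1,1]*d,d],-1)@M[:3,:3].T+M[:3,3]
    X=R.apply(P.reshape(-1,3)).reshape(P.shape)+p
    if name: cv2.imwrite(f"pics/{name}.png",f[:,:,::-1])
    return f,d,P,X,cv2.cvtColor(f,cv2.COLOR_RGB2HSV)
E
python3 - <<'E'
from wr import *
f,d,P,X,hsv=wrist("w4")
T=axes(hd(15.4),hd(-74.6,-40));n=hd(105.4,40);u=hd(-74.6,50)
m=(hsv[...,0]>45)&(hsv[...,0]<88)&(hsv[...,1]>60)&(d>0)
q=P[m];q=q[np.abs(q[:,1])<30];print("board in tool: n",len(q),"mean",q.mean(0).round(1),rect(q[:,[2,0]]))
m=(hsv[...,0]<14)&(hsv[...,1]>140)&(d>0)&(np.hypot(X[...,0]-575,X[...,1]-10)<70)
o=np.array([577.8,-0.5,0]);q=X[m]-o;ss=q@hd(105.4);tt=q@hd(15.4)
for lo in range(20,100,10):
    k=(q[:,2]>lo)&(q[:,2]<lo+10)
    if k.sum()>5: print(lo,k.sum(),"s",ss[k].mean().round(1),"t",tt[k].min().round(1),tt[k].max().round(1),"z",q[k,2].mean().round(1))
seat=np.array([576.8,3.3,70.9])
go(seat+(1.5-5.4)*n+3*u,T)
E
```

```text
board in tool: n 19279 mean [-0.5 -7.6  3.4] (array([-1.5,  4.6]), array([95.8, 67.9]), 0.5)
20 14 s 31.3 t -19.1 33.0 z 28.3
30 202 s 43.6 t -29.3 34.5 z 35.7
40 45 s 19.5 t -19.6 24.3 z 45.0
50 46 s 11.8 t -19.2 24.5 z 54.5
60 37 s 3.7 t -19.2 23.4 z 64.5
linear [-0.0026, 0.3144, 0.0984] twist [-0.001, -0.0044, -0.0008]
5.05 [564.7  50.  154. ] [-139.9   -0.3   15.1] q [ 28.   16.4  97.9 -48.7  83.6  26.8] F [-0.8 -0.9 -0.1] 58.0
```

View pics/w4.png

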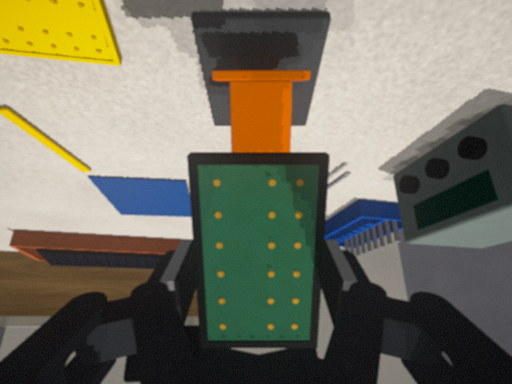

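The view shows the lip at (261,76), and the board (258,250) in line with the plate. Approaching the seat with small clearances.

```bash
python3 - <<'E'
from h import *
T=axes(hd(15.4),hd(-74.6,-40));n=hd(105.4,40);u=hd(-74.6,50)
seat=np.array([577.8,-0.5,70.9])+3.4*hd(105.4)+1.5*hd(15.4);print(seat)
go(seat+1.5*n+3*u-T.apply([0,-4.5,-1.5]),T)
E
```

```text
[578.34325231   3.17625855  70.9       ]
linear [0.0022, 0.3128, 0.1023] twist [-0.001, -0.0044, -0.0008]
5.05 [564.7  50.  154. ] [-139.9   -0.3   15.1] q [ 28.   16.4  97.9 -48.7  83.6  26.8] F [-0.8 -0.9 -0.1] 58.0
```

Request:
{"method": "move_arm", "body": {"linear": [[0.002,0.06,0.02],[0.002,0.12,0.04],[0.002,0.18,0.06],[0.002,0.22,0.075],[0.002,0.25,0.085],[0.002,0.275,0.09],[0.002,0.29,0.095],[0.002,0.302,0.099],[0.002,0.307,0.102],[0.002,0.312,0.102],[0.002,0.312,0.102]], "twist": [[0,0,0],[0,0,0],[0,0,0],[0,0,0],[0,0,0],[0,0,0],[0,0,0],[0,0,0],[0,0,0],[0,0,0],[0,0,0]], "hand": [0.1,0.1,0.1,0.1,0.1,0.1,0.1,0.1,0.1,0.1,0.1]}}

```text
time: 5.97
tool_pos: [579.3, 0.3, 70.5]
tcp_rot: [-139.9, -0.3, 15.1]
ft_force: [0.2, 0.0, -1.2]
finger_gap: 57.7
```

```bash
python3 - <<'E'
from h import *
from bench import r
T=axes(hd(15.4),hd(-74.6,-40))
print(T.apply(np.eye(3)).round(2))
go([576.8,6.2,73.3],T)
s=r.snapshot("side");I=s["frame"];cv2.imwrite("pics/s5.png",cv2.resize(I[130:260,190:350],None,fx=4,fy=4)[:,:,::-1])
E
```

```text
[[ 0.96  0.27  0.  ]
 [ 0.2  -0.74 -0.64]
 [-0.17  0.62 -0.77]]
linear [-0.0029, -0.0221, 0.0066] twist [-0.001, -0.0045, -0.0005]
5.9667 [5.793e+02 3.000e-01 7.050e+01] [-139.9   -0.3   15.1] q [ 22.9  22.4 100.7 -51.9  74.5  30.9] F [ 0.2  0.  -1.2] 57.7
```

View pics/s5.png

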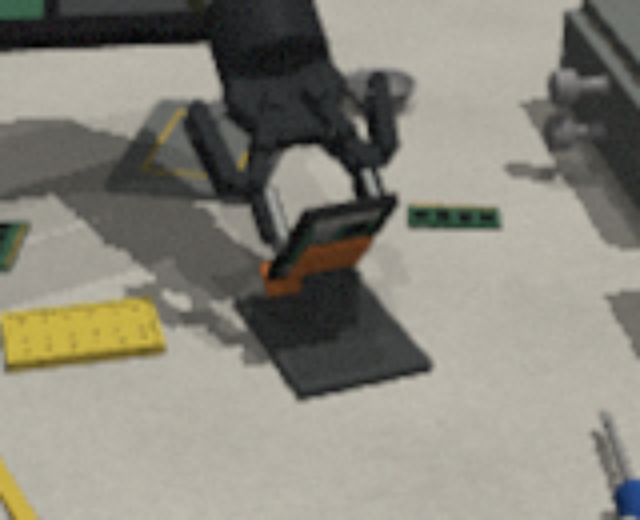

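The board hovers just over the plate, (330,235), with its low end by the lip. No contact yet, so I'll ease down.

Request:
{"method": "move_arm", "body": {"linear": [[0,0.002,0.004],[0,0.004,0.007],[0,0.006,0.01],[0,0.006,0.01]], "twist": [[0,0,0],[0,0,0],[0,0,0],[0,0,0]], "hand": [0.1,0.1,0.1,0.1]}}

```text
time: 6.35
tool_pos: [579.7, 0.8, 68.0]
tcp_rot: [-140.0, -0.3, 15.1]
ft_force: [0.8, -1.7, 4.3]
finger_gap: 57.9
```

Contact is along the slope direction, so the board is on the lip. Releasing, then backing off along the tool axis.

Request:
{"method": "move_arm", "body": {"linear": [[0,0.001,0],[0,0.001,0],[0,0.001,0],[0,0.001,0],[0,0.001,0],[0,0.001,0]], "twist": [[0,0,0],[0,0,0],[0,0,0],[0,0,0],[0,0,0],[0,0,0]], "hand": [0.42,0.5,0.6,0.75,0.75,0.75]}}

```text
time: 6.85
tool_pos: [579.6, 0.6, 67.7]
tcp_rot: [-140.0, -0.3, 15.1]
ft_force: [0.5, -0.1, -0.2]
finger_gap: 74.4
```

Request:
{"method": "move_arm", "body": {"linear": [[0,-0.03,0],[0,-0.08,0],[0,-0.15,0],[0,-0.25,0],[0,-0.36,0],[0,-0.4,0],[0,-0.4,0]], "twist": [[0,0,0],[0,0,0],[0,0,0],[0,0,0],[0,0,0],[0,0,0],[0,0,0]], "hand": [0.75,0.75,0.75,0.75,0.75,0.75,0.75]}}

```text
time: 7.43
tool_pos: [556.7, 93.0, 148.4]
tcp_rot: [-139.9, -0.7, 15.3]
ft_force: [0.4, -0.2, 0.2]
finger_gap: 74.4
```

```bash
python3 - <<'E'
from wr import *
from ik import *
print("model",m.round(0),"resid",np.abs(g(m)[:3*len(D)]).max().round(2))
f,d,P,X,hsv=wrist("w6")
k=(hsv[...,0]>45)&(hsv[...,0]<88)&(hsv[...,1]>60)&(d>0)&(np.hypot(X[...,0]-578,X[...,1]-3)<60)
q=X[k];c=q.mean(0);U,Sg,V=np.linalg.svd(q-c,full_matrices=False)
nn=V[2]*np.sign(V[2,2]);print(len(q),"normal",nn.round(3),"elev",np.degrees(np.arcsin(nn[2])).round(1),"head",np.degrees(np.arctan2(nn[1],nn[0])).round(1))
ax=V[0]*np.sign(V[0][2]); pr=np.stack([(q-c)@ax,(q-c)@np.cross(nn,ax)],1)
rc=cv2.minAreaRect(pr.astype(np.float32));print(rc)
C=c+ax*rc[0][0]+np.cross(nn,ax)*rc[0][1];print("face centre",C.round(1),"board centre",(C-4*nn).round(1),"u",ax.round(3))
go([0,0,0],Ro.identity())
q0=pose()[2]["joint_pos"]
for al in(32,38,44):
    G=C-4*nn+22*hd(-74.6,50)-8*hd(105.4,al-50)
    for x in (15.4,195.4):
        for b in ik(G,axes(hd(x),hd(105.4,al-50)),q0): print(al,x,G.round(),b.round(),"elbow",fk(b,m)[2].round(),"wrist",fk(b,m)[3].round())
E
```

```text
model [318.   0. 369.  61. 553.  51. 365.] resid 0.02
6275 normal [-0.195  0.727  0.658] elev 41.1 head 105.0
((2.2381973266601562, 0.21776199340820312), (93.36165618896484, 52.96870803833008), 0.0970417931675911)
face centre [578.1   6.   72.6] board centre [578.9   3.1  69.9] u [ 0.171 -0.635  0.753]
linear [-1.8726, 0.1549, 0.4859] twist [1.5424, 0.2091, -0.0685]
7.4833 [556.1  91.2 146.4] [-139.9   -0.5   15.3] q [ 31.9  19.   95.5 -47.4  85.9  29.5] F [ 0.  -0.2 -1. ] 74.8
32 15.4 [585. -18.  89.] [-31.  56.  63.  47. 117. -48.] elbow [ 289. -116.  523.] wrist [ 677. -352.  202.]
32 195.4 [585. -18.  89.] [-31.  56.  63.  47. 117. 132.] elbow [ 289. -116.  523.] wrist [ 677. -352.  202.]
38 15.4 [585. -18.  88.] [-32.  61.  60.  51. 121. -47.] elbow [ 301. -127.  498.] wrist [ 679. -362.  164.]
38 195.4 [585. -18.  88.] [-32.  61.  60.  51. 121. 133.] elbow [ 301. -127.  498.] wrist [ 679. -362.  164.]
44 15.4 [585. -18.  88.] [-32.  65.  57.  55. 125. -46.] elbow [ 311. -135.  471.] wrist [ 681. -368.  126.]
44 195.4 [585. -18.  88.] [-32.  65.  57.  55. 125. 134.] elbow [ 311. -135.  471.] wrist [ 681. -368.  126.]
```

View pics/w6.png

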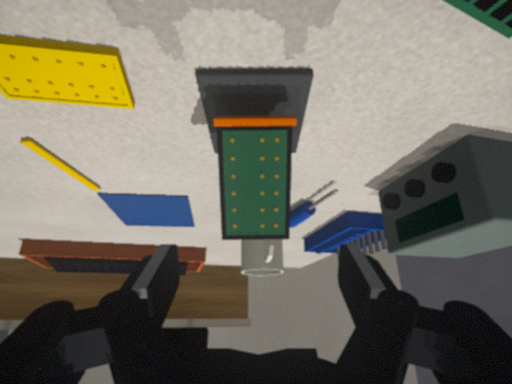

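Board (255,183) rests propped, let go, measured centre about 2 mm from the seat. Now I'll measure the fingertips and plan the regrip from behind (edge grip, tool 20° below horizontal, clear of the mug).

```bash
python3 - <<'E'
from wr import *
from ik import *
f,d,P,X,hsv=wrist()
k=(d>0)&(np.abs(P[...,0])>25)&(np.abs(P[...,0])<60)&(np.abs(P[...,2])<25)&(P[...,1]>-80)&(P[...,1]<10)
q=P[k]
for sgn in(1,-1):
    w=q[q[:,0]*sgn>0];print(len(w),"y pct",np.percentile(w[:,1],[50,90,98,99.9]).round(1)); t=w[w[:,1]>np.percentile(w[:,1],85)];print(np.percentile(t,[5,95],axis=0).round(1))
q0=pose()[2]["joint_pos"]
M=np.array([578.9,3.1,69.9])+22*hd(-74.8,49.5); a=hd(105.2,-20);x=hd(15.2)
T=axes(x,a); Dn=axes(x,[0,0,-1]); G=M-6*a
print("G",G.round(1))
for n,p,R in(("W1",[575,20,280],Dn),("W2",G-90*a+[0,0,60],T),("pre",G-80*a,T),("G",G,T)):
    for b in ik(np.array(p),R,q0)[:3]: print(n,np.round(p),b.round(),"wrist",fk(b,m)[3].round())
go([575,20,280],Dn)
go(G-90*a+[0,0,60],T,src=(np.array([575,20,280.]),Dn),log=False)
E
```

```text
10210 y pct [-61.4 -28.1 -14.7  -9. ]
[[ 36.9 -33.7  -9. ]
 [ 49.2 -11.7  11.1]]
10044 y pct [-61.3 -27.9 -14.8  -9. ]
[[-49.7 -33.4  -9.1]
 [-37.4 -11.8  11. ]]
G [584.1 -16.1  88.7]
W1 [575  20 280] [ -3.   3.  85.  -0.  92. -18.] wrist [575.  20. 645.]
W2 [606. -98. 179.] [-35.  56.  51.  48. 126. -41.] wrist [ 696. -429.  304.]
pre [604. -89. 116.] [-35.  60.  52.  46. 123. -45.] wrist [ 694. -419.  241.]
G [584. -16.  89.] [-31.  54.  64.  46. 116. -48.] wrist [ 674. -347.  213.]
linear [0.0049, -0.1045, -0.4998] twist [0.555, -0.0019, 0.0037]
7.5333 [555.4  89.8 145. ] [-140.    -0.4   15.2] q [ 31.8  19.1  95.6 -47.4  85.8  29.5] F [ 0.5 -0.3 -0.5] 74.5
linear [-0.0022, 0.3351, -0.4061] twist [0.7778, -0.0, 0.0]
```

Request:
{"method": "move_arm", "body": {"linear": [[0,-0.1,-0.1],[0,-0.13,-0.2],[0,-0.13,-0.3],[0,-0.12,-0.42],[0.005,-0.105,-0.5],[0.005,-0.105,-0.5],[0.005,-0.105,-0.5],[0.005,-0.105,-0.5],[0.005,-0.105,-0.5],[0.005,-0.105,-0.5]], "twist": [[0.04,0,0],[0.08,0,0],[0.15,0,0],[0.25,0,0],[0.4,0,0],[0.555,0,0],[0.555,0,0],[0.555,0,0],[0.555,0,0],[0.555,0,0]], "hand": [0.75,0.75,0.75,0.75,0.75,0.75,0.75,0.75,0.75,0.75]}}

```text
time: 8.37
tool_pos: [574.6, 16.6, 278.3]
tcp_rot: [-90.0, -0.2, 14.8]
ft_force: [-0.1, -0.7, -0.4]
finger_gap: 74.7
```

```bash
python3 - <<'E'
from h import *
a=hd(105.2,-20);T=axes(hd(15.2),a);G=np.array([583.6,-14.3,88.])
go(G-90*a+[0,0,60],T)
E
```

```text
linear [0.0034, 0.3318, -0.389] twist [0.7781, -0.0024, 0.0045]
8.3667 [574.6  16.6 278.3] [-90.   -0.2  14.8] q [ -3.5   2.5  85.6   0.   91.6 -18.3] F [-0.1 -0.7 -0.4] 74.7
```

Request:
{"method": "move_arm", "body": {"linear": [[0,0,-0.1],[0,0,-0.2],[0,0,-0.3],[0,0.05,-0.389],[0,0.1,-0.389],[0,0.15,-0.389],[0,0.2,-0.389],[0.003,0.27,-0.389],[0.003,0.332,-0.389],[0.003,0.332,-0.389],[0.003,0.332,-0.389],[0.003,0.332,-0.389]], "twist": [[0.07,0,0],[0.15,0,0],[0.22,0,0],[0.3,0,0],[0.37,0,0],[0.45,0,0],[0.52,0,0],[0.6,0,0],[0.68,0,0],[0.75,0,0],[0.778,0,0.004],[0.778,0,0.004]], "hand": [0.75,0.75,0.75,0.75,0.75,0.75,0.75,0.75,0.75,0.75,0.75,0.75]}}

```text
time: 9.37
tool_pos: [603.4, -93.7, 172.0]
tcp_rot: [-19.5, 0.8, 15.1]
ft_force: [-0.7, 0.2, -0.1]
finger_gap: 74.9
```

```bash
python3 - <<'E'
from wr import *
a=hd(105.2,-20);T=axes(hd(15.2),a);G=np.array([583.6,-14.3,88.])
go(G-70*a,T); go(G,T,src=(G-70*a,T),log=False)
wrist("w7")
E
```

```text
linear [0.0085, 0.1172, -0.1708] twist [-0.0057, -0.0087, -0.0018]
9.3667 [603.4 -93.7 172. ] [-19.5   0.8  15.1] q [-35.1  56.   52.1  47.9 126.  -40.8] F [-0.7  0.2 -0.1] 74.9
linear [0.0, 0.2333, -0.0] twist [0.0, 0.0, 0.0]
```

View pics/w7.png

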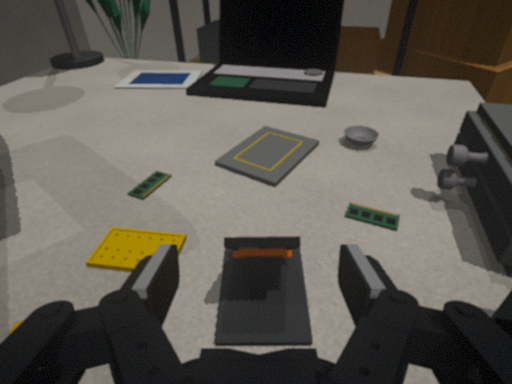

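The board's top edge is at (262,243), centred between the fingers. Descending, then advancing.

Request:
{"method": "move_arm", "body": {"linear": [[0,0.02,-0.05],[0.003,0.05,-0.1],[0.006,0.09,-0.14],[0.008,0.117,-0.171],[0.008,0.117,-0.171],[0.008,0.117,-0.171]], "twist": [[0,0,0],[-0.005,-0.008,0],[-0.005,-0.008,-0.002],[-0.005,-0.008,-0.002],[-0.005,-0.008,-0.002],[-0.005,-0.008,-0.002]], "hand": [0.75,0.75,0.75,0.75,0.75,0.75]}}

```text
time: 9.92
tool_pos: [601.9, -77.5, 114.3]
tcp_rot: [-20.3, -0.1, 15.3]
ft_force: [-0.7, 0.6, 1.1]
finger_gap: 74.7
```

```bash
python3 - <<'E'
from h import *
a=hd(105.2,-20);T=axes(hd(15.2),a);G=np.array([583.6,-14.3,88.])
go(G,T)
E
```

```text
linear [-0.0036, 0.236, -0.0064] twist [0.0032, 0.0017, -0.0003]
9.9167 [601.9 -77.5 114.3] [-20.3  -0.1  15.3] q [-34.2  58.5  54.3  45.8 121.5 -45.3] F [-0.7  0.6  1.1] 74.7
```

Request:
{"method": "move_arm", "body": {"linear": [[0,0.05,0],[-0.002,0.1,-0.003],[-0.0036,0.15,-0.006],[-0.0036,0.19,-0.006],[-0.0036,0.215,-0.006],[-0.0036,0.23,-0.006],[-0.0036,0.236,-0.006],[-0.0036,0.236,-0.006]], "twist": [[0,0,0],[0.003,0,0],[0.003,0,0],[0.003,0,0],[0.003,0,0],[0.003,0,0],[0.003,0,0],[0.003,0,0]], "hand": [0.75,0.75,0.75,0.75,0.75,0.75,0.75,0.75]}}

```text
time: 10.58
tool_pos: [583.9, -14.4, 88.7]
tcp_rot: [-20.1, -0.2, 15.3]
ft_force: [-0.6, -0.3, -0.1]
finger_gap: 74.7
```

```bash
python3 - <<'E'
from wr import *
a=hd(105.2,-20);T=axes(hd(15.2),a);G=np.array([583.6,-14.3,88.])
go(G,T)
f,d,P,X,h=wrist("w8")
s=r.snapshot("side")["frame"];I=np.hstack([f,cv2.resize(s[140:268,190:318],(384,384))])
cv2.imwrite("pics/w8.png",cv2.resize(I,(800,343))[:,:,::-1])
E
```

```text
linear [-0.0008, 0.0015, -0.002] twist [0.0007, 0.0021, -0.0002]
10.5833 [583.9 -14.4  88.7] [-20.1  -0.2  15.3] q [-31.   54.3  64.5  46.  115.5 -47.9] F [-0.6 -0.3 -0.1] 74.7
```

View pics/w8.png

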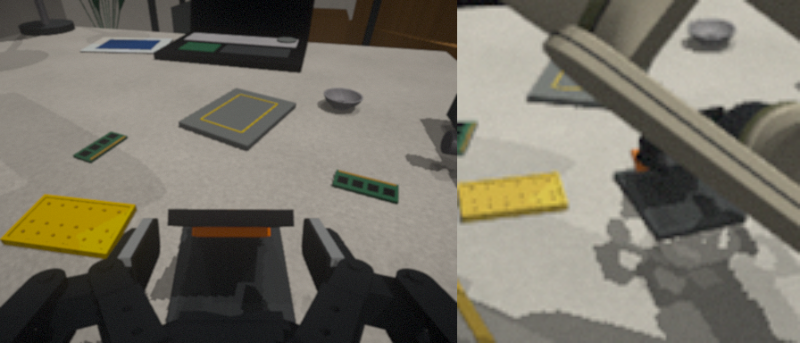

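The board edge (232,217) lies between the fingers, (140,240) and (322,240). Closing, then drawing it up the slope and clear.

Request:
{"method": "move_arm", "body": {"linear": [[0,0,0],[0,0,0],[0,0,0],[0,0,0],[0,0,0],[0,0,0],[0,0,0]], "twist": [[0,0,0],[0,0,0],[0,0,0],[0,0,0],[0,0,0],[0,0,0],[0,0,0]], "hand": [0.1,0.1,0.1,0.1,0.1,0.1,0.1], "force": 80}}

```text
time: 11.27
tool_pos: [584.5, -16.0, 89.7]
tcp_rot: [-20.1, -0.3, 15.2]
ft_force: [-0.0, -6.2, 5.7]
finger_gap: 56.1
```

```bash
python3 - <<'E'
from h import *
p,R,s=pose();u=hd(-74.8,49.5);n=hd(105.2,40.5)
go(p+10*u,R); go(p+40*u+15*n+[0,0,40],R,log=False); go(p+40*u+15*n+[0,0,150],R,log=False)
E
```

```text
linear [0.0001, -0.029, 0.0164] twist [0.0, 0.0, 0.0]
11.2667 [584.5 -16.   89.7] [-20.1  -0.3  15.2] q [-31.1  54.2  64.3  46.1 115.5 -47.9] F [-0.  -6.2  5.7] 56.1
linear [0.0012, -0.1374, 0.2342] twist [0.0, 0.0, 0.0]
linear [0.0029, -0.2634, 0.5786] twist [0.0, 0.0, 0.0]
```

Request:
{"method": "move_arm", "body": {"linear": [[0,-0.015,0.008],[0,-0.029,0.016],[0,-0.05,0.05],[0,-0.08,0.1],[0,-0.11,0.16],[0.001,-0.137,0.234],[0.002,-0.18,0.33],[0.003,-0.22,0.45],[0.003,-0.263,0.578],[0.003,-0.263,0.578],[0.003,-0.263,0.578]], "twist": [[0,0,0],[0,0,0],[0,0,0],[0,0,0],[0,0,0],[0,0,0],[0,0,0],[0,0,0],[0,0,0],[0,0,0],[0,0,0]], "hand": [0.1,0.1,0.1,0.1,0.1,0.1,0.1,0.1,0.1,0.1,0.1]}}

```text
time: 12.18
tool_pos: [589.3, -30.7, 284.5]
tcp_rot: [-20.5, -0.6, 15.2]
ft_force: [-0.3, -0.1, -1.6]
finger_gap: 55.8
```

```bash
python3 - <<'E'
from wr import *
from ik import *
p,R,s=pose();go(p,R)
f,d,P,X,hsv=wrist("w9")
# board (chip face) in tool frame: points in front between the fingers
k=(d>0)&(np.abs(P[...,0])<26)&(P[...,1]>-60)&(P[...,1]<110)&(P[...,2]>-60)&(P[...,2]<60)
q=P[k];c=np.median(q,0);print(len(q))
k2=q
for _ in range(4):
    c=k2.mean(0);V=np.linalg.svd(k2-c,full_matrices=False)[2];n=V[2];k2=q[np.abs((q-c)@n)<3]
n=n*np.sign(n[2]);print(len(k2),"c",c.round(1),"n(tool)",n.round(3),"alpha",np.degrees(np.arctan2(n[1],n[2])).round(1),"y rng",np.percentile(k2[:,1],[1,99]).round(1),"z rng",np.percentile(k2[:,2],[1,99]).round(1))
print("world n",R.apply(n).round(3))
# place plan
q0=s["joint_pos"];h=71.8;al=30
Rp=axes(hd(h+90),hd(h,-al))
for b in ik(np.array([517,284,60.])-30*hd(h),Rp,q0): print("place",b.round(1),"wrist",fk(b,m)[3].round())
E
```

```text
linear [0.0, 0.0, 0.0] twist [0.0, 0.0, 0.0]
12.1833 [589.3 -30.7 284.5] [-20.5  -0.6  15.2] q [-31.9  40.8  62.3  52.3 125.9 -35.4] F [-0.3 -0.1 -1.6] 55.8
2745
2103 c [ 0.5 -7.9  7.4] n(tool) [0.021 0.526 0.85 ] alpha 31.7 y rng [-19.9  64.8] z rng [-36.8  16.4]
world n [-0.194  0.766  0.613]
place [-13.4  10.2 125.4  71.   65.9 139.7] wrist [409. -45. 242.]
```

Lifted cleanly; hand-frame tilt is about 31° as planned. Planning the roll-over with joint-interpolated waypoints.

```bash
cat > plan.py <<'E'
from ik import *
h=71.8;al=31
Rp=axes(hd(h+90),hd(h,-al));C=np.array([517.5,284.3,14.])
off=np.array([0,23.5,-11.3]);Pp=C-Rp.apply(off)
E
python3 - <<'E'
from plan import *
p,R,s=pose();q0=s["joint_pos"]
print("final TCP",Pp.round(1),"n",Rp.apply([0,np.sin(np.radians(31)),np.cos(np.radians(31))]).round(2))
b=[x for x in ik(Pp+[0,0,90],Rp,q0)];print([x.round(1) for x in b])
b=b[0]
src=(p,R)
for t in np.linspace(0,1,9):
    q=q0+(b-q0)*t;pp,RR,e,w=fk(q,m);c=pp+RR.apply(off)
    print(t,pp.round(),"board c",c.round(),"a",RR.apply([0,1,0]).round(2),"wrist",w.round())
for t in(1/3,2/3,1):
    q=q0+(b-q0)*t;pp,RR,_,_=fk(q,m);go(pp,RR,src=src,log=False);src=(pp,RR)
E
```

```text
final TCP [509.4 259.6  16.4] n [ 0.  0. -1.]
[array([-12.3,   2.4, 126.1,  67.8,  67.1, 147.7])]
0.0 [589. -30. 282.] board c [584. -13. 263.] a [-0.24  0.91 -0.35] wrist [ 678. -361.  408.]
0.125 [597.  20. 269.] board c [590.  38. 251.] a [-0.18  0.92 -0.36] wrist [ 662. -314.  399.]
0.25 [601.  69. 255.] board c [591.  86. 238.] a [-0.11  0.92 -0.37] wrist [ 640. -268.  389.]
0.375 [599. 113. 238.] board c [588. 133. 225.] a [-0.04  0.92 -0.38] wrist [ 613. -224.  377.]
0.5 [592. 154. 219.] board c [581. 176. 209.] a [ 0.03  0.92 -0.4 ] wrist [ 582. -181.  364.]
0.625 [579. 189. 196.] board c [571. 213. 190.] a [ 0.09  0.9  -0.42] wrist [ 545. -140.  349.]
0.75 [562. 219. 170.] board c [558. 245. 166.] a [ 0.16  0.88 -0.44] wrist [ 505. -103.  332.]
0.875 [538. 243. 140.] board c [540. 269. 138.] a [ 0.21  0.85 -0.48] wrist [460. -68. 314.]
1.0 [509. 260. 106.] board c [518. 284. 104.] a [ 0.27  0.81 -0.52] wrist [412. -37. 294.]
linear [0.149, 0.4249, 0.021] twist [0.0403, 0.6929, -0.1171]
linear [0.0048, 0.3874, -0.0782] twist [0.1188, 0.7206, -0.0403]
linear [0.2656, 0.269, -0.1278] twist [0.1156, 0.7372, 0.0627]
```

Request:
{"method": "move_arm", "body": {"linear": [[0.02,0.04,0],[0.03,0.09,0],[0.05,0.14,0.01],[0.07,0.19,0.01],[0.08,0.24,0.01],[0.1,0.29,0.015],[0.12,0.34,0.02],[0.135,0.38,0.02],[0.149,0.425,0.021],[0.149,0.425,0.021],[0.149,0.425,0.021]], "twist": [[0.004,0.06,-0.01],[0.008,0.14,-0.02],[0.01,0.21,-0.035],[0.015,0.28,-0.05],[0.02,0.36,-0.06],[0.025,0.43,-0.07],[0.03,0.5,-0.085],[0.035,0.58,-0.1],[0.038,0.65,-0.11],[0.04,0.693,-0.117],[0.04,0.693,-0.117]], "hand": [0.1,0.1,0.1,0.1,0.1,0.1,0.1,0.1,0.1,0.1,0.1]}}

```text
time: 13.15
tool_pos: [598.9, 100.0, 242.5]
tcp_rot: [-37.7, 52.1, -27.4]
ft_force: [0.4, -0.4, -1.2]
finger_gap: 55.7
```

```bash
python3 - <<'E'
from plan import *
p,R,s=pose();q0=s["joint_pos"]
b=ik(Pp+[0,0,90],Rp,np.array([-12,2,126,68,67,147]))[0]
go(p,R);src=(p,R)
for t in(1/2,1):
    q=q0+(b-q0)*t;pp,RR,_,_=fk(q,m);go(pp,RR,src=src,log=False);src=(pp,RR)
E
```

```text
linear [0.0, 0.0, 0.0] twist [0.0, 0.0, 0.0]
13.15 [598.9 100.  242.5] [-37.7  52.1 -27.4] q [-25.3  28.1  83.8  57.4 106.2  25.8] F [ 0.4 -0.4 -1.2] 55.7
linear [0.0055, 0.3848, -0.076] twist [0.1196, 0.7188, -0.0402]
linear [0.2629, 0.267, -0.1251] twist [0.1158, 0.7354, 0.0636]
```

Request:
{"method": "move_arm", "body": {"linear": [[0,0.04,0],[0,0.08,-0.01],[0,0.12,-0.02],[0,0.17,-0.03],[0,0.22,-0.04],[0,0.26,-0.05],[0.003,0.31,-0.06],[0.004,0.35,-0.07],[0.005,0.385,-0.076],[0.005,0.385,-0.076],[0.005,0.385,-0.076],[0.005,0.385,-0.076]], "twist": [[0.01,0.07,-0.004],[0.02,0.14,-0.008],[0.035,0.21,-0.01],[0.05,0.28,-0.015],[0.06,0.36,-0.02],[0.07,0.43,-0.025],[0.085,0.5,-0.03],[0.1,0.58,-0.034],[0.11,0.65,-0.038],[0.12,0.719,-0.04],[0.12,0.719,-0.04],[0.12,0.719,-0.04]], "hand": [0.1,0.1,0.1,0.1,0.1,0.1,0.1,0.1,0.1,0.1,0.1,0.1]}}

```text
time: 14.15
tool_pos: [573.0, 200.5, 186.6]
tcp_rot: [-135.4, 52.6, -149.1]
ft_force: [0.2, 0.6, -1.1]
finger_gap: 55.8
```

```bash
python3 - <<'E'
from plan import *
go(Pp+[0,0,90],Rp)
E
```

```text
linear [0.2615, 0.2669, -0.1253] twist [0.1164, 0.738, 0.0633]
14.15 [573.  200.5 186.6] [-135.4   52.6 -149.1] q [-18.8  15.3 105.   62.6  86.7  86.5] F [ 0.2  0.6 -1.1] 55.8
```

Request:
{"method": "move_arm", "body": {"linear": [[0.03,0.03,-0.015],[0.05,0.05,-0.025],[0.08,0.08,-0.04],[0.1,0.11,-0.05],[0.13,0.14,-0.065],[0.16,0.17,-0.08],[0.18,0.2,-0.09],[0.21,0.22,-0.1],[0.24,0.25,-0.115],[0.261,0.267,-0.125],[0.261,0.267,-0.125],[0.261,0.267,-0.125]], "twist": [[0.01,0.07,0.006],[0.02,0.14,0.012],[0.035,0.21,0.02],[0.045,0.29,0.025],[0.06,0.36,0.03],[0.07,0.44,0.036],[0.08,0.51,0.043],[0.09,0.59,0.05],[0.105,0.66,0.056],[0.116,0.738,0.063],[0.116,0.738,0.063],[0.116,0.738,0.063]], "hand": [0.1,0.1,0.1,0.1,0.1,0.1,0.1,0.1,0.1,0.1,0.1,0.1]}}

```text
time: 15.15
tool_pos: [509.6, 259.6, 106.7]
tcp_rot: [-149.1, 0.3, 162.1]
ft_force: [0.2, -0.8, 0.3]
finger_gap: 55.7
```

```bash
python3 - <<'E'
from plan import *
from wr import *
go(Pp+[0,0,12],Rp)
a=r.snapshot("side");b=r.snapshot("top")
f,d,P,X,hs=wrist()
k=(d>0)&(np.abs(P[...,0])<26)&(P[...,1]>-20)&(P[...,1]<100)&(P[...,2]>-60)&(P[...,2]<40)
q=X[k];n=0;k2=q
for _ in range(5):
    c=k2.mean(0);V=np.linalg.svd(k2-c,full_matrices=False)[2];n=V[2];k2=q[np.abs((q-c)@n)<3]
print(len(k2),"c",c.round(1),"n",(n*np.sign(n[2])).round(3),rect(k2[:,:2]))
I=np.hstack([cv2.resize(a["frame"][100:220,190:310],(400,400)),cv2.resize(b["frame"][140:250,95:205],(400,400))])
cv2.imwrite("pics/p10.png",np.vstack([I[:300+100]])[:,:,::-1])
E
```

```text
linear [0.002, 0.134, 0.2239] twist [0.0007, 0.0046, 0.0009]
15.15 [509.6 259.6 106.7] [-149.1    0.3  162.1] q [-12.3   2.5 126.   67.8  67.2 147.3] F [ 0.2 -0.8  0.3] 55.7
2214 c [503.7 237.2 103.1] n [-0.31  -0.948  0.073] (array([503.5, 237.3]), array([52. ,  4.1]), -18.9)
```

View pics/p10.png

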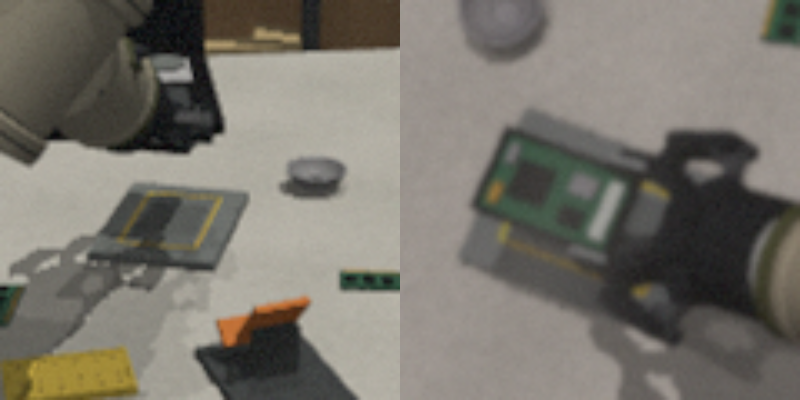

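Right panel: chips up, board over the pad. Left panel: the path is clear. Lowering in two stages.

Request:
{"method": "move_arm", "body": {"linear": [[0,0.03,0.05],[0,0.06,0.1],[0.001,0.09,0.15],[0.002,0.105,0.18],[0.002,0.12,0.2],[0.002,0.13,0.215],[0.002,0.134,0.224],[0.002,0.134,0.224]], "twist": [[0,0.004,0],[0,0.004,0],[0,0.004,0],[0,0.004,0],[0,0.004,0],[0,0.004,0],[0,0.004,0],[0,0.004,0]], "hand": [0.1,0.1,0.1,0.1,0.1,0.1,0.1,0.1]}}

```text
time: 15.97
tool_pos: [510.7, 258.9, 28.7]
tcp_rot: [-149.1, -0.0, 161.8]
ft_force: [-0.3, 0.1, -0.7]
finger_gap: 55.7
```

```bash
python3 - <<'E'
from plan import *
go(Pp+[0,0,2],Rp)
from bench import r
b=r.snapshot("top");f=b["frame"]
hsv=cv2.cvtColor(f,cv2.COLOR_RGB2HSV);d=b["range_z"];X=cloud(d,b["intrinsics"],b["R"],b["t"])
k=(d>0)&(hsv[...,0]>45)&(hsv[...,0]<88)&(hsv[...,1]>60)&(np.hypot(X[...,0]-517,X[...,1]-284)<65)
q=X[k];c=q.mean(0);A=np.linalg.lstsq(np.c_[q[:,:2]-c[:2],np.ones(len(q))],q[:,2],rcond=None)[0]
print(len(q),c.round(1),rect(q[:,:2]),"slopes deg",np.degrees(A[:2]).round(1), "along pad x", np.degrees(A[:2]@hd(71.8)[:2]).round(1))
E
```

```text
linear [0.0048, 0.0184, 0.029] twist [0.0008, -0.0003, -0.0001]
15.9667 [510.7 258.9  28.7] [-149.1   -0.   161.8] q [-12.4  15.  124.1  72.4  63.6 136.7] F [-0.3  0.1 -0.7] 55.7
44 [520.1 272.5  23.6] (array([522.2, 291. ]), array([66.3, 47.9]), 70.9) slopes deg [-1.1 -5.4] along pad x -5.5
```

The board pitches far-end-low by about 4–5°. I'll level it by 3° while lowering the rest.

Request:
{"method": "move_arm", "body": {"linear": [[0,0.005,0.008],[0.002,0.01,0.014],[0.004,0.014,0.02],[0.005,0.018,0.027],[0.005,0.018,0.027],[0.005,0.018,0.027]], "twist": [[-0.01,0,0],[-0.02,0,0],[-0.033,0,0],[-0.033,0,0],[-0.033,0,0],[-0.033,0,0]], "hand": [0.1,0.1,0.1,0.1,0.1,0.1]}}

```text
time: 16.52
tool_pos: [509.6, 259.8, 19.5]
tcp_rot: [-152.0, -0.0, 161.8]
ft_force: [-0.1, -0.1, -0.2]
finger_gap: 55.7
```

Request:
{"method": "move_arm", "body": {"linear": [[0,0.002,0.003],[0,0.003,0.006],[0,0.005,0.009],[0,0.005,0.009]], "twist": [[0,0,0],[0,0,0],[0,0,0],[0,0,0]], "hand": [0.1,0.1,0.1,0.1]}}

```text
time: 16.85
tool_pos: [510.6, 260.3, 18.9]
tcp_rot: [-152.2, 0.1, 161.8]
ft_force: [-6.5, -4.6, 15.6]
finger_gap: 55.8
```

Contact at 15 N. Opening here, then backing out along the fingers.

Request:
{"method": "move_arm", "body": {"linear": [[0,-0.001,-0.001],[0,-0.001,-0.001],[0,-0.001,-0.001],[0,-0.001,-0.001],[0,-0.001,-0.001],[0,-0.001,-0.001]], "twist": [[0,0,0],[0,0,0],[0,0,0],[0,0,0],[0,0,0],[0,0,0]], "hand": [0.4,0.45,0.55,0.7,0.75,0.75]}}

```text
time: 17.35
tool_pos: [510.5, 260.2, 19.1]
tcp_rot: [-152.2, 0.1, 161.9]
ft_force: [0.0, -0.7, -0.0]
finger_gap: 74.7
```

Request:
{"method": "move_arm", "body": {"linear": [[0,-0.03,0],[0,-0.08,0],[0,-0.15,0],[0,-0.25,0],[0,-0.35,-0.05],[0,-0.4,-0.15],[0,-0.4,-0.25],[0,-0.4,-0.25]], "twist": [[0,0,0],[0,0,0],[0,0,0],[0,0,0],[0,0,0],[0,0,0],[0,0,0],[0,0,0]], "hand": [0.75,0.75,0.75,0.75,0.75,0.75,0.75,0.75]}}

```text
time: 18.02
tool_pos: [491.0, 191.6, 147.0]
tcp_rot: [-152.3, 0.6, 161.8]
ft_force: [0.0, -0.5, 0.2]
finger_gap: 75.0
```

```bash
python3 - <<'E'
from wr import *
p,R,s=pose();go(p,R)
b=r.snapshot("top");f=b["frame"];z=np.load("s0.npz")
hsv=cv2.cvtColor(f,cv2.COLOR_RGB2HSV);d=b["range_z"];X=cloud(d,b["intrinsics"],b["R"],b["t"])
near=(np.abs((X-[517,284,0])@hd(71.8))<78)&(np.abs((X-[517,284,0])@hd(-18.2))<56)&(d>0)
k=near&(X[...,2]>14.5);q=X[k]
A=np.linalg.lstsq(np.c_[q[:,:2]-q[:,:2].mean(0),np.ones(len(q))],q[:,2],rcond=None)[0]
print(len(q),rect(q[:,:2]),q.mean(0).round(1),"slope",np.degrees(A[:2]).round(1))
df=np.abs(f.astype(int)-z["t_frame"]).sum(2)
for n,(u,v) in dict(mug=(398,143),driver=(345,137),spud=(314,262),rama=(203,140),ramb=(196,265),dish=(123,143)).items(): print(n,(df[v-10:v+11,u-14:u+15]>90).sum())
I=np.hstack([cv2.resize(f,(420,315)),cv2.resize(f[150:250,100:205],(380,315))]);cv2.imwrite("pics/p11.png",I[:,:,::-1])
E
```

```text
linear [0.0, 0.0, 0.0] twist [0.0, 0.0, 0.0]
18.0167 [491.  191.6 147. ] [-152.3    0.6  161.8] q [-23.7  -2.2 127.5  64.2  78.2 145.4] F [ 0.  -0.5  0.2] 75.0
814 (array([516.6, 284.7]), array([153.3, 109.3]), 72.9) [519.2 284.4  17.6] slope [ 0.2 -0.2]
mug 0
driver 0
spud 138
rama 0
ramb 186
dish 0
```

View pics/p11.png

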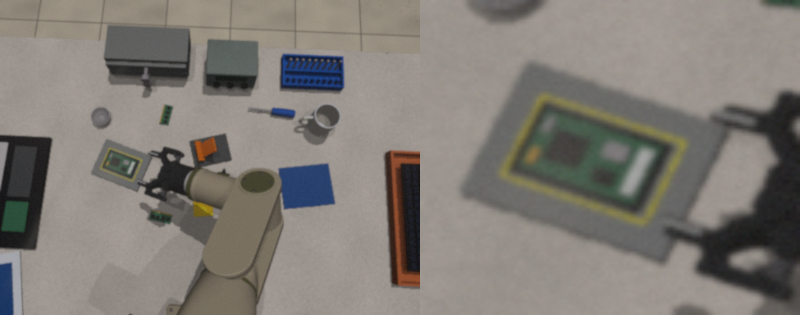

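The board lies chips up inside the yellow outline (right panel, ~(593,160)), level, centred within 2 mm. The spudger is hidden under the arm and ram_b is in the arm's shadow; neither was approached. Handing in.

```bash
python3 -c "
from bench import r
print(r.hand_in()); s=r.sense(); print(s['time'],s['ft_force'])"
```

```text
the job is handed in; nothing more can be done
None
the job is handed in; nothing more can be done
```

The board now lies chips up in the middle of the grey pad, and I handed the job in at about 18 s of the 64 s allowed. No verdict was reported.

- **Propping:** I picked the board off the mat by its long edges and set it on the orange rest. After I let go and backed away, its centre measured about 2 mm from the seat point.
- **Turning over and laying down:** I took a new edge grip from behind the rest and rolled the board over. I lowered it onto the pad until contact, which read about 16 N on the wrist, then opened the fingers and backed off.
- **Final position:** The last top view shows it inside the yellow outline, about 2 mm off centre and level to about 0.3°. Its length looks in line with the pad, but the angle was not measured: the fit took in other points, so its 73° (pad 72°) does not count. The wrist read no contact force, with the gripper well clear.
- **Other things:** The mug, screwdriver, dish and one memory module show no image change. The change check flagged the prying bar and the second memory module (`ram_b`). The arm covered the prying bar in that view, so it was not confirmed. `ram_b` was visible in its place with a shadow over it. The arm went near neither on purpose.
- **Budget:** I viewed 13 pictures, three over the 10 and past the one or two extra allowed.

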